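Turn the pad carousel and set up the hippo for polishing

TASK

Set the bench up for polishing the pink hippo: turn the pad carousel until the red pad sits still in the middle of the gap in the clear cover, lift the red pad out through the gap and set it down by hand, flat on the floor of the tin tray. Also slide the hippo over the bench, without lifting or tipping it, until its stone base stands square and snug against the wooden bench stop and the stop backs the whole length of the base. Leave the other pads and the wax tin in the carousel, and do not disturb the stone egg, the rasp and the mallet.

Things in the scene. Friction and masses are not known exactly. Their poses are not given: they have to be found in the camera images.
- carousel (a joint): angle that the carousel's tray has turned about its upright spindle since the start (0 at the start), growing anticlockwise seen from above; it turns without end either way and stays where it is left (about 1 N at the pegs moves it). At the start the wax tin's compartment is roughly in the gap. The tray is a wooden disc 324 mm across, its floor 28 mm above the bench, with five equal compartments of 72 degrees
- spindle (a point): the carousel's axis at bench height, on the fixed stand. The gap lies in direction -x of this frame; z up. On the spindle sits a fixed clear flat cover, 126 mm in radius, 90 to 95 mm above the bench (nut on the axis to 105 mm), with a wedge-shaped gap cut from axis to rim, 96 degrees wide (48 either side of its middle): pads come out upward only through this gap
- gap_middle (a point): the middle of the gap, 82 mm from the spindle, where the compartments' centres pass, on the tray floor (28 mm above the bench); axes as the spindle's. The dividers and the rim (126 to 130 mm from the axis) are 18 mm high, the hub has 27 mm radius; a pad has about 5 mm of play in its compartment and rides along
- peg0 (a point): turning peg 0 of the carousel, a wooden dowel 13 mm across, 28 to 98 mm above the bench, on the tray's disc outside the cover, in line with a divider, 152 mm from the axis; the point is half-way up. Pegs 0 to 4 follow one another anticlockwise, 72 degrees apart; peg 0 is the one next anticlockwise after the wax tin's compartment
- peg1 (a point): turning peg 1 of the carousel, a wooden dowel 13 mm across, 28 to 98 mm above the bench, on the tray's disc outside the cover, in line with a divider, 152 mm from the axis; the point is half-way up. Pegs 0 to 4 follow one another anticlockwise, 72 degrees apart
- peg2 (a point): turning peg 2 of the carousel, a wooden dowel 13 mm across, 28 to 98 mm above the bench, on the tray's disc outside the cover, in line with a divider, 152 mm from the axis; the point is half-way up. Pegs 0 to 4 follow one another anticlockwise, 72 degrees apart
- peg3 (a point): turning peg 3 of the carousel, a wooden dowel 13 mm across, 28 to 98 mm above the bench, on the tray's disc outside the cover, in line with a divider, 152 mm from the axis; the point is half-way up. Pegs 0 to 4 follow one another anticlockwise, 72 degrees apart
- peg4 (a point): turning peg 4 of the carousel, a wooden dowel 13 mm across, 28 to 98 mm above the bench, on the tray's disc outside the cover, in line with a divider, 152 mm from the axis; the point is half-way up. Pegs 0 to 4 follow one another anticlockwise, 72 degrees apart
- red_pad (a point): a round hand polishing pad: red disc 76 mm across and 14 mm thick with an upright wooden knob on it, 26 mm across, from 14 to 52 mm above the pad's underside; 85 to 145 g; the point is on the pad's axis 34 mm above its underside (half-way up the grippable knob), z up. It starts in one of the compartments under the cover
- yellow_pad (a point): a round hand polishing pad: yellow disc 76 mm across and 14 mm thick with an upright wooden knob on it, 26 mm across, from 14 to 52 mm above the pad's underside; 85 to 145 g; the point is on the pad's axis 34 mm above its underside (half-way up the grippable knob), z up. It stays in its compartment
- blue_pad (a point): a round hand polishing pad: blue disc 76 mm across and 14 mm thick with an upright wooden knob on it, 26 mm across, from 14 to 52 mm above the pad's underside; 85 to 145 g; the point is on the pad's axis 34 mm above its underside (half-way up the grippable knob), z up. It stays in its compartment
- green_pad (a point): a round hand polishing pad: green disc 76 mm across and 14 mm thick with an upright wooden knob on it, 26 mm across, from 14 to 52 mm above the pad's underside; 85 to 145 g; the point is on the pad's axis 34 mm above its underside (half-way up the grippable knob), z up. It stays in its compartment
- wax_tin (a point): a round brass and copper wax tin 66 mm across and 24 mm high in a compartment; the point is its centre. It stays there
- tray_floor (a point): the shallow square tin tray fixed to the bench, 150 mm wide outside, walls 3 mm thick and 16 mm high over the bench; the point is in the middle of its inner floor, 3 mm above the bench; x and y along its sides
- hippo_base (a point): the pink soapstone hippo, loose, 0.6 to 0.9 kg, carved with its own rectangular stone base 126 mm long (y), 66 mm wide (x) and 16 mm thick; the point is the centre of the base, 8 mm above the bench; the animal's head is towards +y and it stands 74 mm high; its body is narrower than the base
- stop_face (a point): the wooden bench stop, a dark batten 240 mm long (y), 30 mm deep and 24 mm high screwed to the bench; the point is in the middle of its upright face on the robot's side, 8 mm above the bench; x points into the batten, away from the robot, y runs along the face
- stone_egg (a point): a grey stone egg standing on its small flat end, 47 mm across and 62 mm high; the point is its centre; not to be disturbed
- half_round_rasp (a point): a steel half-round rasp with a wooden handle, 310 mm long, lying flat; the point is 50 mm along the blade from the handle; x points to the blade's end; not to be disturbed
- acacia_mallet (a point): an acacia mallet lying on the bench, head 62 x 110 x 66 mm, with a handle 200 mm long pointing along its x; the point is the centre of the head; not to be disturbed
Not all that is in view belongs to the job. What is shaped like the part that bears hippo_base but black or yellow is not meant. There is more than one size of the part that bears wax_tin; the job needs the middle-sized.

How it is judged:
On the way, in this order (a step that is already met when the one before it is completed fails the run):
1. the red pad sits still in its compartment in the middle of the gap (within 25 mm) (horizontal distance between red_pad and gap_middle below 0.025 m and height (world z) of red_pad below 0.07 m and velocity of joint carousel between -0.1 and 0.1 rad/s), for 0.3 s.
2. the red pad is set into the tray by hand: still touched by the fingers within 12 mm of the tray floor, not dropped (x of red_pad in the frame of tray_floor between -0.036 and 0.036 m and y of red_pad in the frame of tray_floor between -0.036 and 0.036 m and z of red_pad in the frame of tray_floor below 0.044 m and contact force between the fingers and pad_red above 0.2 N), for 0.05 s.
At the end, for the whole second after the job is handed in: The red pad stands flat (0.1 rad) on the tray floor, at rest. The hippo stands at rest, its base within 7 mm of the stop's face, square to it within 0.12 rad and at most 60 mm along from its middle. The other pads and the wax tin are upright in the carousel (x of red_pad in the frame of tray_floor between -0.036 and 0.036 m and y of red_pad in the frame of tray_floor between -0.036 and 0.036 m and angle between each of red_pad, hippo_base's own z axis and vertical below 0.1 rad and z of red_pad in the frame of tray_floor below 0.037 m and x of hippo_base in the frame of stop_face above -0.04 m and y of hippo_base in the frame of stop_face between -0.06 and 0.06 m and angle between the y axis of hippo_base and the y axis of stop_face, either way round below 0.12 rad and horizontal distance between each of yellow_pad, blue_pad, green_pad, wax_tin and spindle below 0.12 m and angle between each of yellow_pad, blue_pad, green_pad, wax_tin's own z axis and vertical below 0.2 rad and height (world z) of each of yellow_pad, blue_pad, green_pad, wax_tin below 0.08 m and linear speed of each of pad_red, hippo below 0.02 m/s); the robot touches nothing.
It fails at once if the hippo is lifted by more than 12 mm or tipped by more than 0.25 rad (height (world z) of hippo_base above 0.02 m or angle between hippo_base's own z axis and vertical above 0.25 rad).
It fails at once if the egg, the rasp or the mallet is moved by more than 20 mm (distance of any of stone_egg, half_round_rasp, acacia_mallet from where it was at the start of the episode above 0.02 m).
It fails at once if another pad or the wax tin is lifted out of its compartment or tipped over (height (world z) of any of yellow_pad, blue_pad, green_pad, wax_tin above 0.095 m or angle between any of yellow_pad, blue_pad, green_pad, wax_tin's own z axis and vertical above 0.5 rad).
It also fails if it takes over 72 s, if anything falls off the work surface, if the arm or the gripper's body presses on something with over 40 N, if the wrist force passes 120 N, or if a joint passes its speed limit or range.

ROBOT

A 7-joint arm with a two-finger parallel gripper is mounted at the origin on the work surface. World frame = base frame: x ahead of the robot, y to its left, z up, the work surface at z = 0. Lengths are in m, angles in rad, forces in N, time in s.
With the tool pointing down it reaches from about 0.375 to 0.925 m from the base axis. Payload 3.1 kg.
Tool frame: the origin (TCP) lies between the finger pads; the fingertips stand 11 mm ahead of it and the grasp point (between the pads) lies 8 mm behind it; z points along the fingers, y is the line along which they close (so a half turn about z gives the same grasp; the last joint's range is limited). The gripper opens to 85 mm and grips with 20 to 120 N. Pads are 22 mm wide; open, the fingers measure 114 mm over their backs; the gripper's body (76 mm by 85 mm) begins 54 mm behind the grasp point. The pads swing forward as they close: fully open they stand 13 mm farther back than shut.
Start: joints at [-1.271, 0.383, 0.044, 1.598, -0.018, 1.161, -0.05], TCP at [0.252, 0.599, 0.213] pointing down, gripper open.
Joint ranges: [-2.61, 2.61], [-0.41, 2.15], [-1.48, 1.57], [0, 2.5], [-1.57, 4.71], [0.05, 1.97], [-2.85, 2.85]. Speed limits (rad/s): [2.79, 2.79, 3.14, 3.14, 3.14, 3.14, 3.14].

INTERFACE

Orientations are given as a unit quaternion [x, y, z, w].
In Python, from bench import manip gives the robot as it stands.
- The arm moves only by the tool send_rows, never from a script. Its argument "increments" is a list of rows, each a list of 7 numbers: the shift along the tool's x, y, z as a fraction of full scale, then the turn, a rotation vector about the tool's x, y, z as a fraction of full scale, then the opening, from -1 (shut) to 1 (fully open). A call has exactly 8 rows; each row shifts and turns the commanded pose from where the row before left it, along the tool's axes as they then stand; what a row does not reach is not made up. Full scale, the value 1, is 0.05 m for a shift and 5 degrees for a turn. A row lasts 1/8 s, in which the tool goes at most 62.5 mm and 10.7 degrees, less where a joint would pass 70% of its speed; a pose out of reach is approached as far as the arm can. A call with a number of a shift or a turn outside -1 to 1 is refused whole. A call with a gripper value outside its range is refused whole. The fingers move at their own pace and stop on an object; "force" is the grip in N (left out, the last holds). Time passes only in rows, so rows that do not move let the fingers close, or fill a call up. It gives the time, the measured TCP pose, the force, the opening and the grip force at its end, in the units of the state.
- manip.sense(): the state, without advancing time (a new reading comes with each control period).
- manip.read_camera(name): name is "scene" or "top" or "wrist"; returns the picture (384x512x3 uint8, red, green, blue); there is no depth.
- manip.camera_model(name): a dict with "fx", "fy", "cx", "cy" (pixels), "world_from_camera" (4x4, takes a point from camera to world coordinates). Camera axes: x right, y down, z forward; pixel columns grow to the right and rows downward; lengths in m; the calibration is good to about 2 mm. The wrist camera is an equidistant fisheye: a pixel r from the principal point sees the ray r / f radians off the axis. A picture is of the moment at which its call begins: read the wrist's pose just before it. camera_model takes no time and is no camera call; for the wrist camera it gives the pose at the moment of the call.
- manip.finish_job(): hands the job in; it is judged then, once.
Trained networks look in the newest picture that a camera, given by its name, has taken for a name from the list of things; names that differ only in an ending like _2 or _b are one class to them, and where a whole thing is asked for, a point or a joint stands for the part that bears it (a point fixed in the world has none). Each returns a list of dicts, best first, with "conf" (0 to 1); they miss things now and then, are a little off and sometimes report something else, mostly with a low value. They report only what shows in the picture. A call takes as long as a camera call. They do not tell look-alikes from the thing itself.
- manip.look_for(camera, thing): "location" ([column, row] in pixels, amid what is visible of it).
- manip.outline_of(camera, thing): "region" (384x512 bool, what is visible of it) and "location" ([column, row] in pixels, amid what is visible of it).
- manip.pinpoint(camera, thing): "location" ([column, row] in pixels: a listed point, or the origin of a listed thing).
The state is a dict: "t": time; "joint_positions": joint angles; "joint_vel": joint speeds; "joint_torque": joint torques, N m; "tool_pos": TCP position; "orientation": TCP orientation; "ft_force": force on the tool from outside, world axes, zero at the start; "moment": the same for the moment, N m; "opening": opening from 0.0 (shut) to 1.0 (fully open); "finger_force": force on a finger pad.
Only numpy, scipy, OpenCV 4.12 (cv2) and the standard library are available. Lean on these libraries where they do the work, as an engineer would, in place of code of your own. Each camera call takes 0.05 s, during which the arm holds its last target. There are 200 camera calls.

## Working session

There is one attempt and no reset: what is moved stays moved. The work goes in short steps, Python scripts to look and compute and a tool call to move; the robot and the scene stay as the last step left them, time stands still between calls to the robot, and variables do not carry over. Pictures are saved under pics/ and viewed, at most 10 in all, crops included, and the job is handed in when it is done.

Besides the shell and the picture viewer there is one more tool, called after "Request:" by a JSON object that holds its "api" and its "payload". send_rows: Moves the arm, as the interface text tells. Its arguments: {"type":"object","properties":{"increments":{"type":"array","items":{"type":"array","items":{"type":"number"}}},"force":{"type":"number"}},"required":["increments"]}

```bash
mkdir -p pics
cat > h.py <<'E'
import numpy as np, cv2
from scipy.spatial.transform import Rotation as R
from bench import manip
def snap(cam,fn=None):
    im=manip.read_camera(cam)
    if fn: cv2.imwrite('pics/'+fn,im[:,:,::-1])
    return im
def px2w(cam,px,z):
    m=manip.camera_model(cam);T=np.array(m['world_from_camera'])
    a=(px[0]-m['cx'])/m['fx'];b=(px[1]-m['cy'])/m['fy']
    if cam=='wrist':
        r=np.hypot(a,b);d=np.array([a/r*np.sin(r),b/r*np.sin(r),np.cos(r)]) if r>1e-9 else np.array([0,0,1.])
    else: d=np.array([a,b,1.])
    d=T[:3,:3]@d;o=T[:3,3]
    return o+d*(z-o[2])/d[2]
def w2px(cam,p):
    m=manip.camera_model(cam);T=np.linalg.inv(np.array(m['world_from_camera']))
    q=T[:3,:3]@np.array(p)+T[:3,3]
    return [m['cx']+m['fx']*q[0]/q[2],m['cy']+m['fy']*q[1]/q[2]]
E
python3 - <<'E'
from h import *
s=manip.sense();print(s['t'],s['tool_pos'],s['orientation'],s['opening'])
a=snap('top','top.png');
Z=dict(spindle=0,gap_middle=.028,peg0=.063,peg1=.063,peg2=.063,peg3=.063,peg4=.063,red_pad=.062,yellow_pad=.062,blue_pad=.062,green_pad=.062,wax_tin=.04,tray_floor=.003,hippo_base=.008,stop_face=.008,stone_egg=.031,half_round_rasp=.005,acacia_mallet=.033)
for cam in ('top','scene'):
    if cam=='scene': snap('scene','scene.png')
    m=manip.camera_model(cam);print(cam,np.round(np.array(m['world_from_camera'])[:3,3],3))
    for k,z in Z.items():
        for d in manip.pinpoint(cam,k)[:3]:
            print(k,round(d['conf'],2),np.round(d['location'],0),np.round(px2w(cam,d['location'],z)[:2],3))
E
```

```text
0.0 [0.25143605 0.59833212 0.21207531] [ 1.97563103e-01  9.80289293e-01 -1.29889587e-03 -1.86463961e-04] 0.9974138686327925
top [0.358 0.005 1.411]
spindle 0.39 [166. 201.] [0.537 0.256]
gap_middle 0.25 [324. 170.] [ 0.636 -0.197]
peg0 0.82 [152. 130.] [0.728 0.296]
peg0 0.72 [217. 129.] [0.738 0.113]
peg0 0.62 [185. 230.] [0.45  0.189]
peg1 0.82 [152. 130.] [0.728 0.296]
peg1 0.72 [217. 129.] [0.738 0.113]
peg1 0.62 [185. 230.] [0.45  0.189]
peg2 0.82 [152. 130.] [0.728 0.296]
peg2 0.72 [217. 129.] [0.738 0.113]
peg2 0.62 [185. 230.] [0.45  0.189]
peg3 0.82 [152. 130.] [0.728 0.296]
peg3 0.72 [217. 129.] [0.738 0.113]
peg3 0.62 [185. 230.] [0.45  0.189]
peg4 0.82 [152. 130.] [0.728 0.296]
peg4 0.72 [217. 129.] [0.738 0.113]
peg4 0.62 [185. 230.] [0.45  0.189]
yellow_pad 0.59 [217. 130.] [0.736 0.112]
yellow_pad 0.54 [167. 200.] [0.532 0.242]
wax_tin 0.94 [ 98. 286.] [0.289 0.424]
wax_tin 0.82 [205. 199.] [0.54  0.141]
wax_tin 0.71 [176. 284.] [0.302 0.209]
tray_floor 0.69 [396. 216.] [ 0.512 -0.415]
hippo_base 0.81 [339. 281.] [ 0.319 -0.247]
hippo_base 0.6 [401. 294.] [ 0.286 -0.42
[... 912 characters left out ...]
] [ 0.693 -0.389]
blue_pad 0.8 [332. 216.] [0.681 0.192]
blue_pad 0.7 [351. 184.] [0.528 0.34 ]
blue_pad 0.32 [208. 215.] [ 0.56 -0.19]
green_pad 0.72 [303. 213.] [0.642 0.109]
wax_tin 0.69 [340. 157.] [0.308 0.407]
wax_tin 0.67 [298. 175.] [0.389 0.189]
tray_floor 0.61 [140. 235.] [ 0.528 -0.419]
hippo_base 0.91 [208. 216.] [ 0.496 -0.186]
hippo_base 0.83 [185. 189.] [ 0.312 -0.239]
hippo_base 0.66 [133. 195.] [ 0.294 -0.432]
stop_face 0.67 [212. 241.] [ 0.63  -0.197]
stone_egg 0.78 [148. 253.] [ 0.655 -0.395]
half_round_rasp 0.67 [225. 273.] [ 0.775 -0.186]
half_round_rasp 0.25 [305. 252.] [0.757 0.073]
acacia_mallet 0.68 [332. 216.] [0.651 0.212]
acacia_mallet 0.55 [303. 249.] [0.77 0.06]
```

View pics/top.png

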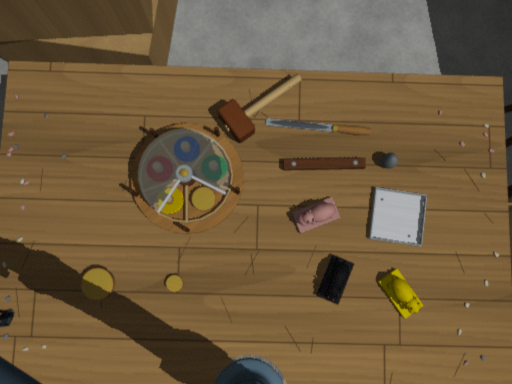

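View pics/scene.png

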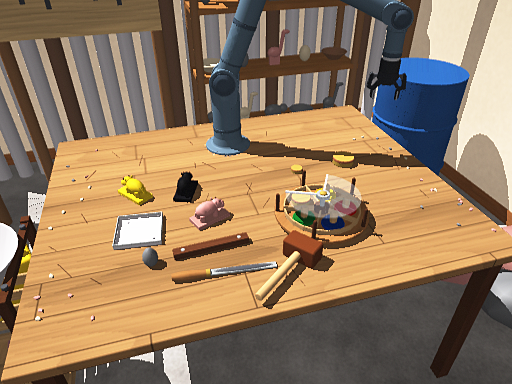

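Run:
```python
import cv2
a=cv2.imread('pics/top.png')
c=cv2.resize(a[115:240,120:250],None,fx=4.4,fy=4.4,interpolation=cv2.INTER_CUBIC)
cv2.imwrite('pics/car.png',c)
```

```text
(no output)
```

View pics/car.png

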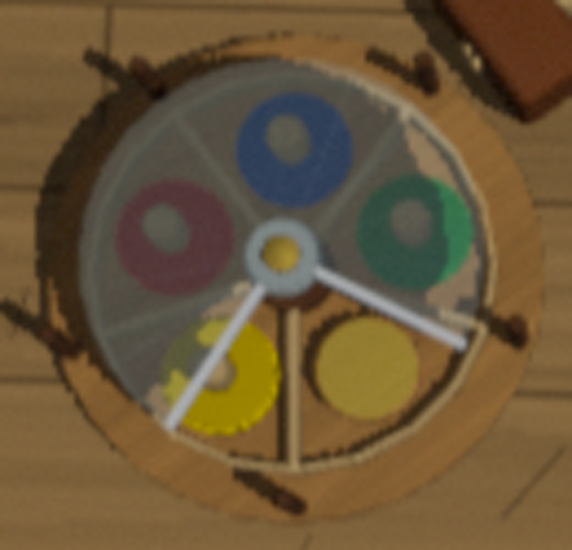

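The crop (4.4x, origin at 120,115 of the top picture) shows the spindle nut at about (282,255). The gap edges run to (168,425) and (465,345), the yellow pad and wax tin lie in the gap at the front, and the red pad is at (172,237), under the cover.

Hippo candidates in the top picture are pink (317,215), black (337,280) and yellow (400,293). The pink one is meant. Wax tin candidates are (98,284) large, (203,198) middle-sized and in the carousel, and (174,284) small. The middle one is meant.

Run:
```python
from h import *
c=lambda u,v:(120+(u+.5)/4.4-.5,115+(v+.5)/4.4-.5)
sp=px2w('top',c(282,255),.1);print('spindle',sp)
def ang(u,v,z):
    p=px2w('top',c(u,v),z)-sp;return np.round([np.degrees(np.arctan2(p[1],p[0]))%360,np.hypot(p[0],p[1])],3)
print('gap',ang(168,425,.093),ang(465,345,.093))
print('div',ang(290,465,.046),ang(480,322,.046),ang(180,115,.046),ang(395,120,.046),ang(108,332,.046))
print('knob red',ang(166,228,.08),'disc',ang(174,237,.042))
print('pegs',ang(145,75,.063),ang(428,72,.063),ang(515,330,.063),ang(65,340,.063),ang(290,497,.063))
snap('top')
for k in('red_pad','tray_floor','hippo_base','stop_face','acacia_mallet'):
    for d in manip.outline_of('top',k)[:3]:
        r=d['region'].astype(np.uint8);
        if r.sum()<20: continue
        q=cv2.minAreaRect(cv2.findNonZero(r));b=cv2.boxPoints(q)
        z={'tray_floor':.016,'stop_face':.024,'hippo_base':.016}.get(k,.05)
        w=np.array([px2w('top',x,z)[:2] for x in b])
        e1=w[1]-w[0];e2=w[2]-w[1]
        print(k,round(d['conf'],2),np.round(q[0],1),'c',np.round(w.mean(0),3),'e',np.round(np.hypot(*e1),3),np.round(np.hypot(*e2),3),'yaw e1',np.degrees(np.arctan2(e1[1],e1[0])).round(1))
```

```text
spindle [0.60324353 0.19515249 0.1       ]
gap [1.48344e+02 1.26000e-01] [2.4558e+02 1.2600e-01]
div [1.81628e+02 1.25000e-01] [2.56111e+02 1.25000e-01] [37.849  0.127] [3.28873e+02 1.19000e-01] [110.346   0.124]
knob red [76.122  0.079] disc [75.26   0.081]
pegs [38.963  0.157] [3.27393e+02 1.54000e-01] [2.55569e+02 1.49000e-01] [110.31    0.149] [1.82653e+02 1.47000e-01]
red_pad 0.54 [186.9 177.6] c [0.601 0.192] e 0.317 0.321 yaw e1 -3.5
tray_floor 0.7 [398. 216.] c [ 0.51  -0.416] e 0.157 0.164 yaw e1 -8.7
hippo_base 0.85 [400.4 292.6] c [ 0.292 -0.42 ] e 0.069 0.129 yaw e1 -55.9
hippo_base 0.84 [335.1 279.2] c [ 0.325 -0.234] e 0.126 0.067 yaw e1 -21.8
hippo_base 0.64 [324.  163.3] c [ 0.658 -0.2  ] e 0.241 0.035 yaw e1 -87.2
stop_face 0.64 [324.  163.3] c [ 0.657 -0.199] e 0.24 0.034 yaw e1 -87.2
stop_face 0.3 [186.9 177.5] c [0.606 0.196] e 0.322 0.327 yaw e1 -4.5
acacia_mallet 0.92 [262.2 101.3] c [ 0.83  -0.015] e 0.266 0.125 yaw e1 -51.5
```

Request:
{"api": "send_rows", "payload": {"increments": [[0,0,0.1,0,0,-0.92,-1],[0,0,0.1,0,0,-0.91,-1],[0,0,0.1,0,0,-0.91,-1],[0,0,0.1,0,0,-0.91,-1],[0,0,0.1,0,0,-0.91,-1],[-0.8,-0.5,0,0,0,0,-1],[-0.8,-0.6,0,0,0,0,-1],[-0.8,-0.6,0,0,0,0,-1]], "force": 30}}

```text
t: 3.2
tool_pos: [0.3729, 0.5135, 0.1886]
orientation: [-0.0, 1.0, 0.0, 0.0]
ft_force: [0.4, -0.2, -0.5]
opening: -0.001
finger_force: 0.0
```

Request:
{"api": "send_rows", "payload": {"increments": [[-0.9,-0.65,0,0,0,0,-1],[-0.9,-0.65,0,0,0,0,-1],[-0.9,-0.65,0,0,0,0,-1],[-0.9,-0.65,0,0,0,0,-1],[-0.9,-0.63,0,0,0,0,-1],[0,0,0.72,0,0,0,-1],[0,0,0.72,0,0,0,-1],[0,0,0.72,0,0,0,-1]]}}

```text
t: 4.2
tool_pos: [0.5971, 0.3528, 0.0795]
orientation: [0.0, 1.0, 0.0, 0.0]
ft_force: [0.4, -0.1, -0.1]
opening: -0.002
finger_force: 0.0
```

Run:
```python
from h import *
print(manip.sense()['tool_pos'])
c=np.array([.6032,.1952]);p=np.array(manip.sense()['tool_pos'][:2])
A=[97,102,107,112,117,122,127,132]+list(range(138,187,6))[:8]+list(range(186,225,6))+[223.5]
for i,a in enumerate(A):
    q=c+.157*np.array([np.cos(np.radians(a)),np.sin(np.radians(a))])
    d=q-p;print(i,a,np.round([-d[0]/.05,d[1]/.05],2));p=q
```

```text
[0.59707626 0.35283562 0.07952599]
0 97 [ 0.26 -0.04]
1 102 [ 0.27 -0.05]
2 107 [ 0.27 -0.07]
3 112 [ 0.26 -0.09]
4 117 [ 0.25 -0.11]
5 122 [ 0.24 -0.13]
6 127 [ 0.23 -0.16]
7 132 [ 0.21 -0.17]
8 138 [ 0.23 -0.23]
9 144 [ 0.21 -0.26]
10 150 [ 0.18 -0.28]
11 156 [ 0.15 -0.29]
12 162 [ 0.12 -0.31]
13 168 [ 0.09 -0.32]
14 174 [ 0.05 -0.32]
15 180 [ 0.02 -0.33]
16 186 [-0.02 -0.33]
17 192 [-0.05 -0.32]
18 198 [-0.09 -0.32]
19 204 [-0.12 -0.31]
20 210 [-0.15 -0.29]
21 216 [-0.18 -0.28]
22 222 [-0.21 -0.26]
23 223.5 [-0.06 -0.06]
```

Request:
{"api": "send_rows", "payload": {"increments": [[0.26,-0.04,0,0,0,0,-1],[0.27,-0.05,0,0,0,0,-1],[0.27,-0.07,0,0,0,0,-1],[0.26,-0.09,0,0,0,0,-1],[0.25,-0.11,0,0,0,0,-1],[0.24,-0.13,0,0,0,0,-1],[0.23,-0.16,0,0,0,0,-1],[0.21,-0.17,0,0,0,0,-1]]}}

```text
t: 5.2
tool_pos: [0.4966, 0.3111, 0.0804]
orientation: [-0.0, 1.0, -0.0, -0.0]
ft_force: [-0.1, 0.4, 0.6]
opening: -0.001
finger_force: 0.0
```

Request:
{"api": "send_rows", "payload": {"increments": [[0.23,-0.23,0,0,0,0,-1],[0.21,-0.26,0,0,0,0,-1],[0.18,-0.28,0,0,0,0,-1],[0.15,-0.29,0,0,0,0,-1],[0.12,-0.31,0,0,0,0,-1],[0.09,-0.32,0,0,0,0,-1],[0.05,-0.32,0,0,0,0,-1],[0.02,-0.33,0,0,0,0,-1]]}}

```text
t: 6.2
tool_pos: [0.4449, 0.1936, 0.0805]
orientation: [0.0, 1.0, 0.0, 0.0]
ft_force: [1.1, 0.3, 0.1]
opening: 0.0
finger_force: 0.0
```

Request:
{"api": "send_rows", "payload": {"increments": [[-0.02,-0.33,0,0,0,0,-1],[-0.05,-0.32,0,0,0,0,-1],[-0.09,-0.32,0,0,0,0,-1],[-0.12,-0.31,0,0,0,0,-1],[-0.15,-0.29,0,0,0,0,-1],[-0.18,-0.28,0,0,0,0,-1],[0,0,0,0,0,0,-1],[0,0,0,0,0,0,-1]]}}

```text
t: 7.2
tool_pos: [0.4751, 0.1026, 0.0804]
orientation: [-0.0, 1.0, 0.0, -0.0]
ft_force: [0.1, -0.1, -0.1]
opening: -0.004
finger_force: 0.0
```

Run:
```python
from h import *
s=manip.sense();print(s['tool_pos'],s['ft_force'])
a=snap('top');b=snap('wrist')
for d in manip.pinpoint('top','red_pad')[:2]+manip.pinpoint('wrist','red_pad')[:0]: print(d['conf'],px2w('top',d['location'],.062))
for d in manip.pinpoint('wrist','red_pad')[:2]: print('w',d['conf'],d['location'],px2w('wrist',d['location'],.062))
c=cv2.resize(a[115:240,120:250],None,fx=3.2,fy=3.2,interpolation=cv2.INTER_CUBIC)
cv2.imwrite('pics/car2.png',np.hstack([c,cv2.resize(b,(533,400))[:, :384]])[:,:,::-1])
```

```text
[0.47508381 0.1026061  0.08037498] [ 0.13616672 -0.11253812 -0.10188246]
0.55 [0.45545638 0.19566042 0.062     ]
```

View pics/car2.png

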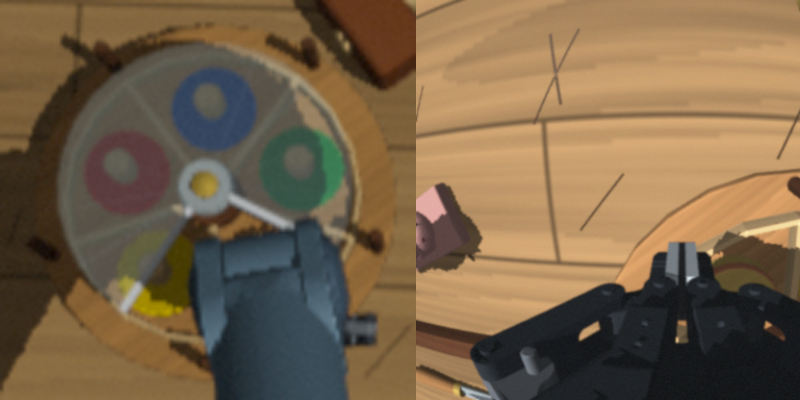

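The picture shows the carousel has not moved: red is still at crop (125,172), and the pegs are where they were. Next I check the tool against the pegs in the wrist view.

```bash
cat >> h.py <<'E'
def w2wrist(p):
    m=manip.camera_model('wrist');T=np.linalg.inv(np.array(m['world_from_camera']))
    q=T[:3,:3]@np.array(p)+T[:3,3];rh=np.hypot(q[0],q[1]);t=np.arctan2(rh,q[2])
    return np.array([m['cx']+m['fx']*t*q[0]/rh,m['cy']+m['fy']*t*q[1]/rh])
E
python3 - <<'E'
from h import *
s=manip.sense();print(s['tool_pos'])
b=snap('wrist')
for k in('peg0',):
    for d in manip.pinpoint('wrist',k)[:5]: print(k,round(d['conf'],2),np.round(d['location']),np.round(px2w('wrist',d['location'],.063),3))
for n,a in enumerate([254.5,326.5,38.5,110.5,182.5]):
    for z in(.028,.098):
        p=[.6032+.152*np.cos(np.radians(a)),.1952+.152*np.sin(np.radians(a)),z];q=w2wrist(p)
        print(n,np.round(p,3),z,np.round(q))
        cv2.circle(b,tuple(int(x) for x in q),3,(0,255,0) if z<.05 else (255,0,0),-1)
t=s['tool_pos'];q=w2wrist([t[0],t[1],t[2]-.011]);print('tip',q);cv2.circle(b,tuple(int(x) for x in q),3,(0,255,255),-1)
cv2.imwrite('pics/w1.png',cv2.resize(b,(784,588))[:,:,::-1])
E
```

```text
[0.47508135 0.10298222 0.08045695]
peg0 0.68 [379. 191.] [0.453 0.186 0.063]
peg0 0.66 [495. 286.] [0.549 0.336 0.063]
0 [0.563 0.049 0.028] 0.028 [193. 298.]
0 [0.563 0.049 0.098] 0.098 [176. 354.]
1 [0.73  0.111 0.028] 0.028 [261. 403.]
1 [0.73  0.111 0.098] 0.098 [262. 452.]
2 [0.722 0.29  0.028] 0.028 [399. 385.]
2 [0.722 0.29  0.098] 0.098 [418. 427.]
3 [0.55  0.338 0.028] 0.028 [476. 271.]
3 [0.55  0.338 0.098] 0.098 [516. 307.]
4 [0.451 0.189 0.028] 0.028 [365. 176.]
4 [0.451 0.189 0.098] 0.098 [407. 205.]
tip [253.55991452 226.84057197]
```

View pics/w1.png

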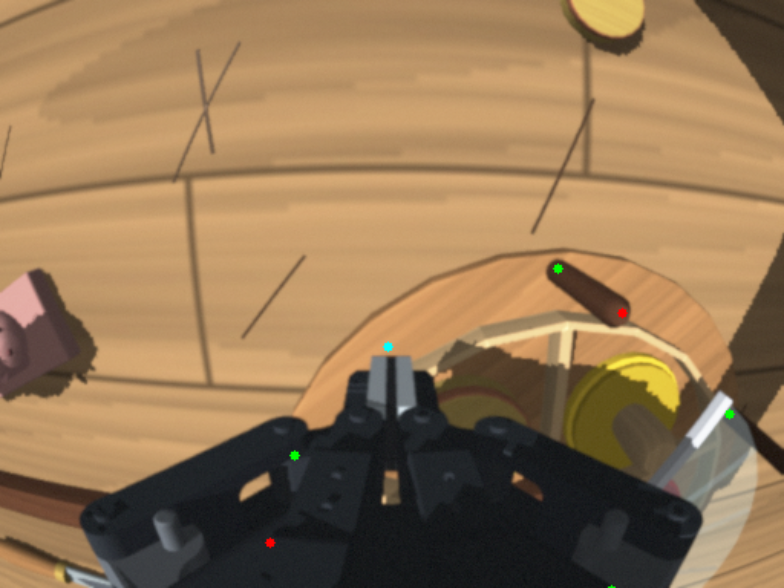

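Pegs 3 and 4 stand where I computed them, yet the push did not engage. I'll grip peg 3 instead, so the opening reading confirms contact, and carry it round.

```bash
cat >> h.py <<'E'
def plan(wps):
    """wps: (x,y,z,yaw_y deg,grip,n rows); tool points down; prints rows from the measured pose"""
    s=manip.sense();p=np.array(s['tool_pos']);Y=R.from_quat(s['orientation']).as_matrix()[:,1]
    a=np.degrees(np.arctan2(Y[1],Y[0]));out=[]
    for x,y,z,b,g,n in wps:
        if b is None:b=a
        t=np.array([x,y,z]);p0=p.copy();a0=a
        for i in range(n):
            q=p0+(t-p0)*(i+1)/n;an=a0+(b-a0)*(i+1)/n
            c,sn=np.cos(np.radians(a)),np.sin(np.radians(a))
            X=np.array([-sn,c,0]);Yv=np.array([c,sn,0]);d=q-p
            row=[round(v,2) for v in (d@X/.05,d@Yv/.05,-d[2]/.05)]+[0,0,round(-(an-a)/5,2),g]
            out.append(row)
            # integrate the rounded row
            p=p+.05*(row[0]*X+row[1]*Yv)+np.array([0,0,-.05*row[2]]);a=a-5*row[5]
    for i in range(0,len(out),8): print(out[i:i+8])
    return
E
python3 - <<'E'
from h import *
s=manip.sense();print(np.round(s['joint_positions'],2))
plan([(.475,.103,.16,80,0,2),(.5495,.337,.16,20.5,0,12),(.5495,.337,.085,20.5,0,2)])
E
```

```text
[-0.48  0.25  0.2   2.1  -0.07  0.79  1.34]
[[np.float64(0.0), np.float64(0.0), np.float64(-0.8), 0, 0, np.float64(1.01), 0], [np.float64(0.0), np.float64(0.0), np.float64(-0.79), 0, 0, np.float64(1.0), 0], [np.float64(-0.05), np.float64(0.41), np.float64(-0.0), 0, 0, np.float64(0.99), 0], [np.float64(-0.02), np.float64(0.41), np.float64(-0.0), 0, 0, np.float64(0.99), 0], [np.float64(0.01), np.float64(0.41), np.float64(-0.0), 0, 0, np.float64(1.0), 0], [np.float64(0.05), np.float64(0.4), np.float64(-0.0), 0, 0, np.float64(0.99), 0], [np.float64(0.09), np.float64(0.4), np.float64(-0.0), 0, 0, np.float64(0.99), 0], [np.float64(0.12), np.float64(0.39), np.float64(-0.0), 0, 0, np.float64(0.99), 0]]
[[np.float64(0.16), np.float64(0.38), np.float64(-0.0), 0, 0, np.float64(0.99), 0], [np.float64(0.18), np.float64(0.37), np.float64(-0.0), 0, 0, np.float64(0.99), 0], [np.float64(0.22), np.float64(0.34), np.float64(-0.0), 0, 0, np.float64(1.0), 0], [np.float64(0.25), np.float64(0.33), np.float64(-0.0), 0, 0, np.float64(0.99), 0], [np.float64(0.27), np.float64(0.31), np.float64(-0.0), 0, 0, np.float64(0.99), 0], [np.float64(0.3), np.float64(0.27), np.float64(-0.0), 0, 0, np.float64(0.99), 0], [np.float64(0.0), np.float64(0.0), np.float64(0.75), 0, 0, np.float64(0.0), 0], [np.float64(0.0), np.float64(0.0), np.float64(0.75), 0, 0, np.float64(0.0), 0]]
```

Request:
{"api": "send_rows", "payload": {"increments": [[0,0,-0.8,0,0,1,0],[0,0,-0.8,0,0,1,0],[-0.05,0.41,0,0,0,0.99,0],[-0.02,0.41,0,0,0,0.99,0],[0.01,0.41,0,0,0,1,0],[0.05,0.4,0,0,0,0.99,0],[0.09,0.4,0,0,0,0.99,0],[0.12,0.39,0,0,0,0.99,0]]}}

```text
t: 8.55
tool_pos: [0.5124, 0.22, 0.1603]
orientation: [0.341, 0.94, -0.0, -0.0]
ft_force: [0.3, 0.0, 0.5]
opening: 0.5
finger_force: 0.0
```

Request:
{"api": "send_rows", "payload": {"increments": [[0.16,0.38,0,0,0,0.99,0],[0.18,0.37,0,0,0,0.99,0],[0.22,0.34,0,0,0,1,0],[0.25,0.33,0,0,0,0.99,0],[0.27,0.31,0,0,0,0.99,0],[0.3,0.27,0,0,0,0.99,0],[0,0,0.75,0,0,0,0],[0,0,0.75,0,0,0,0]]}}

```text
t: 9.55
tool_pos: [0.5496, 0.3377, 0.085]
orientation: [0.569, 0.822, 0.001, 0.0]
ft_force: [0.6, -0.4, -0.7]
opening: 0.496
finger_force: 0.0
```

Request:
{"api": "send_rows", "payload": {"increments": [[0,0,0.2,0,0,0,-1],[0,0,0.1,0,0,0,-1],[0,0,0,0,0,0,-1],[0,0,0,0,0,0,-1],[0,0,0,0,0,0,-1],[0,0,0,0,0,0,-1],[0,0,0,0,0,0,-1],[0,0,0,0,0,0,-1]], "force": 20}}

```text
t: 10.55
tool_pos: [0.55, 0.3366, 0.0711]
orientation: [0.57, 0.822, 0.001, 0.0]
ft_force: [1.6, -0.4, 0.6]
opening: 0.133
finger_force: 19.8
```

Request:
{"api": "send_rows", "payload": {"increments": [[-0.01,-0.14,0,0,0,-0.5,-1],[-0.01,-0.26,0,0,0,-1,-1],[-0.01,-0.26,0,0,0,-1,-1],[-0.01,-0.27,0,0,0,-1,-1],[-0.01,-0.26,0,0,0,-1,-1],[-0.02,-0.26,0,0,0,-1,-1],[-0.01,-0.26,0,0,0,-1,-1],[-0.01,-0.27,0,0,0,-1,-1]]}}

```text
t: 11.55
tool_pos: [0.4743, 0.2743, 0.071]
orientation: [0.273, 0.962, 0.0, 0.001]
ft_force: [1.6, -1.3, -1.6]
opening: 0.13
finger_force: 19.9
```

Request:
{"api": "send_rows", "payload": {"increments": [[-0.01,-0.26,0,0,0,-1,-1],[-0.01,-0.26,0,0,0,-1,-1],[-0.01,-0.26,0,0,0,-1,-1],[-0.01,-0.27,0,0,0,-1,-1],[-0.01,-0.26,0,0,0,-1,-1],[-0.02,-0.26,0,0,0,-1,-1],[-0.01,-0.26,0,0,0,-1,-1],[-0.01,-0.27,0,0,0,-1,-1]]}}

```text
t: 12.55
tool_pos: [0.4529, 0.174, 0.071]
orientation: [-0.072, 0.997, 0.0, 0.001]
ft_force: [1.6, 0.7, -2.1]
opening: 0.128
finger_force: 19.9
```

Request:
{"api": "send_rows", "payload": {"increments": [[-0.01,-0.26,0,0,0,-1,-1],[-0.01,-0.26,0,0,0,-1,-1],[-0.01,-0.26,0,0,0,-1,-1],[-0.01,-0.27,0,0,0,-1,-1],[-0.01,-0.26,0,0,0,-1,-1],[-0.02,-0.26,0,0,0,-1,-1],[-0.01,-0.26,0,0,0,-1,-1],[-0.01,-0.27,0,0,0,-1,-1]]}}

```text
t: 13.55
tool_pos: [0.5003, 0.0825, 0.0709]
orientation: [-0.409, 0.913, 0.0, -0.001]
ft_force: [-1.0, 0.6, 2.0]
opening: 0.13
finger_force: 20.2
```

Request:
{"api": "send_rows", "payload": {"increments": [[-0.01,-0.26,0,0,0,-1,-1],[0,0,0,0,0,0,-1],[0,0,0,0,0,0,-0.2],[0,0,0,0,0,0,-0.2],[0,0,0,0,0,0,-0.2],[0,0,-0.6,0,0,0,0],[0,0,-0.8,0,0,0,0],[0,0,-0.8,0,0,0,0]]}}

```text
t: 14.55
tool_pos: [0.5106, 0.0751, 0.1813]
orientation: [-0.447, 0.895, 0.0, -0.0]
ft_force: [0.6, -0.3, 0.5]
opening: 0.498
finger_force: 0.0
```

Run:
```python
from h import *
s=manip.sense();print(s['tool_pos'],s['orientation'],np.round(s['joint_positions'],2))
a=snap('top');b=snap('wrist')
for cam in('top','wrist'):
  for k in('red_pad','hippo_base','stop_face','tray_floor'):
    for d in manip.pinpoint(cam,k)[:3]: print(cam,k,round(d['conf'],2),np.round(d['location']),np.round(px2w(cam,d['location'],dict(red_pad=.062,tray_floor=.003).get(k,.008)),3))
c=cv2.resize(a[115:240,120:250],None,fx=3.2,fy=3.2,interpolation=cv2.INTER_CUBIC)
cv2.imwrite('pics/car3.png',np.vstack([c[:,:380],np.zeros((0,380,3),np.uint8)])[:,:,::-1]) if 0 else cv2.imwrite('pics/car3.png',np.hstack([c,cv2.resize(b[:, :],(384,288))[0:288],] if 0 else [c[:400],cv2.copyMakeBorder(cv2.resize(b,(384,288)),0,112,0,0,cv2.BORDER_CONSTANT)])[:,:,::-1])
```

```text
[0.51063741 0.07510426 0.18126052] [-4.46586975e-01  8.94740082e-01  2.09461613e-04 -4.64057304e-04] [-0.2   0.17 -0.03  1.95  0.01  1.03  2.27]
top red_pad 0.65 [195. 203.] [0.525 0.165 0.062]
top hippo_base 0.92 [402. 293.] [ 0.291 -0.427  0.008]
top hippo_base 0.9 [340. 277.] [ 0.331 -0.251  0.008]
top hippo_base 0.83 [318. 215.] [ 0.508 -0.184  0.008]
top stop_face 0.93 [324. 170.] [ 0.64  -0.201  0.008]
top tray_floor 0.75 [398. 218.] [ 0.506 -0.421  0.003]
wrist red_pad 0.61 [299. 253.] [0.517 0.164 0.062]
wrist hippo_base 0.72 [131.   5.] [ 0.501 -0.177  0.008]
wrist stop_face 0.97 [51. 67.] [ 0.632 -0.199  0.008]
wrist stop_face 0.45 [ 98. 278.] [0.785 0.062 0.008]
```

View pics/car3.png

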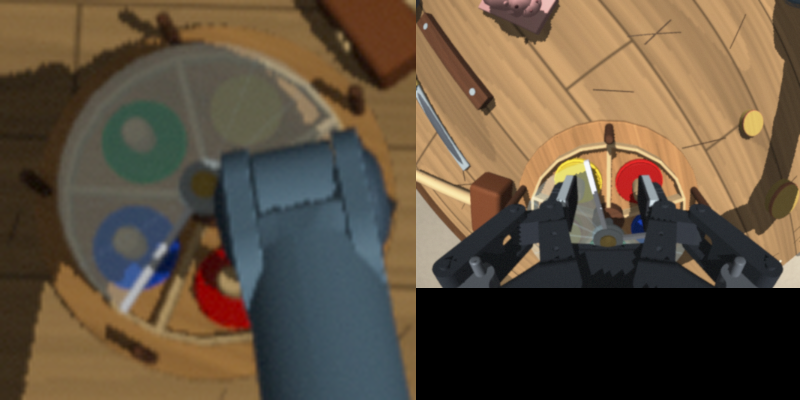

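Red pad now lies in the gap at about (0.52,0.165), with red at wrist-crop (638,180). I go above it.

Run:
```python
from h import *
plan([(.522,.167,.15,107,.3,8)])
```

```text
[[np.float64(-0.2), np.float64(0.12), np.float64(0.07), 0, 0, np.float64(0.9), 0.3], [np.float64(-0.2), np.float64(0.13), np.float64(0.08), 0, 0, np.float64(0.9), 0.3], [np.float64(-0.18), np.float64(0.14), np.float64(0.07), 0, 0, np.float64(0.9), 0.3], [np.float64(-0.17), np.float64(0.16), np.float64(0.07), 0, 0, np.float64(0.9), 0.3], [np.float64(-0.15), np.float64(0.17), np.float64(0.07), 0, 0, np.float64(0.9), 0.3], [np.float64(-0.15), np.float64(0.19), np.float64(0.08), 0, 0, np.float64(0.9), 0.3], [np.float64(-0.12), np.float64(0.19), np.float64(0.07), 0, 0, np.float64(0.9), 0.3], [np.float64(-0.12), np.float64(0.21), np.float64(0.07), 0, 0, np.float64(0.9), 0.3]]
```

Request:
{"api": "send_rows", "payload": {"increments": [[-0.2,0.12,0.07,0,0,0.9,0.3],[-0.2,0.13,0.08,0,0,0.9,0.3],[-0.18,0.14,0.07,0,0,0.9,0.3],[-0.17,0.16,0.07,0,0,0.9,0.3],[-0.15,0.17,0.07,0,0,0.9,0.3],[-0.15,0.19,0.08,0,0,0.9,0.3],[-0.12,0.19,0.07,0,0,0.9,0.3],[-0.12,0.21,0.07,0,0,0.9,0.3]]}}

```text
t: 16.05
tool_pos: [0.5227, 0.1674, 0.1504]
orientation: [-0.147, 0.989, -0.0, -0.001]
ft_force: [0.5, -0.3, 0.2]
opening: 0.651
finger_force: 0.0
```

Run:
```python
from h import *
s=manip.sense();print(s['tool_pos'],s['orientation'])
b=snap('wrist')
for d in manip.pinpoint('wrist','red_pad')[:3]: print(round(d['conf'],2),np.round(d['location']),np.round(px2w('wrist',d['location'],.062),3))
t=s['tool_pos']
for dx in(-.013,.013):
  for dy in (-.013,.013):
    q=w2wrist([t[0]+dx,t[1]+dy,.08]);cv2.circle(b,tuple(int(x) for x in q),2,(0,255,255),-1)
cv2.imwrite('pics/w2.png',cv2.resize(b[150:384,130:390],None,fx=2.5,fy=2.5)[:,:,::-1])
```

```text
[0.52272696 0.16739965 0.15041765] [-1.46542089e-01  9.89204037e-01 -2.32629359e-04 -8.57097284e-04]
0.96 [258. 196.] [0.525 0.174 0.062]
```

View pics/w2.png

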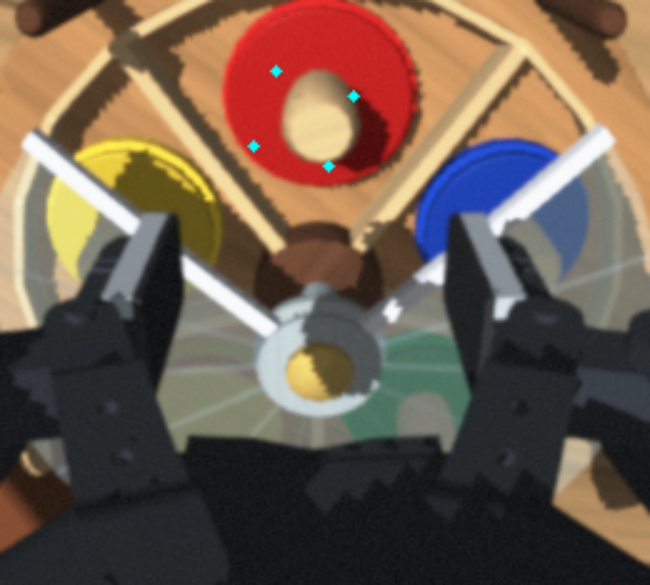

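The knob top is at crop (320,128), inside the white gap edges and between the fingers. It is about 7 mm to the +y side of the tool.

Run:
```python
from h import *
print(px2w('wrist',(258,201.2),.08))
plan([(.525,.1735,.15,107,.3,1),(.525,.1735,.060,107,.3,3)])
```

```text
[0.52354778 0.17318784 0.08      ]
[[np.float64(-0.08), np.float64(0.07), np.float64(0.01), 0, 0, np.float64(0.03), 0.3], [np.float64(0.0), np.float64(0.0), np.float64(0.6), 0, 0, np.float64(0.0), 0.3], [np.float64(0.0), np.float64(0.0), np.float64(0.6), 0, 0, np.float64(0.0), 0.3], [np.float64(0.0), np.float64(0.0), np.float64(0.6), 0, 0, np.float64(0.0), 0.3]]
```

Request:
{"api": "send_rows", "payload": {"increments": [[-0.05,0.1,0,0,0,0,0.3],[0,0,0.6,0,0,0,0.3],[0,0,0.6,0,0,0,0.3],[0,0,0.6,0,0,0,0.3],[0,0,0,0,0,0,-1],[0,0,0,0,0,0,-1],[0,0,0,0,0,0,-1],[0,0,0,0,0,0,-1]], "force": 40}}

```text
t: 17.15
tool_pos: [0.5251, 0.1734, 0.0628]
orientation: [-0.148, 0.989, 0.0, 0.001]
ft_force: [-0.5, -0.8, -0.5]
opening: -0.004
finger_force: 0.0
```

Run:
```python
from h import *
s=manip.sense();p=s['tool_pos'];print(p,s['opening'],s['finger_force'],s['ft_force'])
plan([(p[0],p[1],.20,107,-1,4),(.509,-.419,.18,81.3,-1,12)])
```

```text
[0.52510255 0.17342696 0.06278872] -0.004120174005102871 0.0 [-0.49176752 -0.82392386 -0.50830123]
[[np.float64(0.0), np.float64(0.0), np.float64(-0.69), 0, 0, np.float64(0.0), -1], [np.float64(0.0), np.float64(0.0), np.float64(-0.68), 0, 0, np.float64(0.0), -1], [np.float64(0.0), np.float64(0.0), np.float64(-0.69), 0, 0, np.float64(0.0), -1], [np.float64(0.0), np.float64(0.0), np.float64(-0.68), 0, 0, np.float64(0.0), -1], [np.float64(0.31), np.float64(-0.94), np.float64(0.03), 0, 0, np.float64(0.43), -1], [np.float64(0.28), np.float64(-0.94), np.float64(0.04), 0, 0, np.float64(0.43), -1], [np.float64(0.25), np.float64(-0.96), np.float64(0.03), 0, 0, np.float64(0.43), -1], [np.float64(0.2), np.float64(-0.97), np.float64(0.03), 0, 0, np.float64(0.42), -1]]
[[np.float64(0.18), np.float64(-0.97), np.float64(0.03), 0, 0, np.float64(0.43), -1], [np.float64(0.13), np.float64(-0.98), np.float64(0.04), 0, 0, np.float64(0.43), -1], [np.float64(0.1), np.float64(-0.98), np.float64(0.03), 0, 0, np.float64(0.43), -1], [np.float64(0.06), np.float64(-0.99), np.float64(0.03), 0, 0, np.float64(0.43), -1], [np.float64(0.03), np.float64(-0.98), np.float64(0.04), 0, 0, np.float64(0.43), -1], [np.float64(-0.02), np.float64(-0.99), np.float64(0.03), 0, 0, np.float64(0.43), -1], [np.float64(-0.05), np.float64(-0.99), np.float64(0.03), 0, 0, np.float64(0.42), -1], [np.float64(-0.08), np.float64(-0.98), np.float64(0.04), 0, 0, np.float64(0.43), -1]]
```

Run:
```python
from h import *
b=snap('wrist')
for d in manip.pinpoint('wrist','red_pad')[:3]: print(round(d['conf'],2),np.round(d['location']),np.round(px2w('wrist',d['location'],.062),3))
t=manip.sense()['tool_pos'];print(w2wrist([t[0],t[1],t[2]-.011]),w2wrist([.525,.174,.08]))
m=manip.camera_model('wrist');print(np.round(np.array(m['world_from_camera']),3),m['fx'],m['cx'],m['cy'])
cv2.imwrite('pics/w3.png',cv2.resize(b[100:340,120:400],None,fx=2.4,fy=2.4)[:,:,::-1])
```

```text
0.57 [255. 236.] [0.526 0.175 0.062]
[253.17223141 226.45988715] [253.88613486 247.96638939]
[[-0.293  0.916  0.274  0.455]
 [ 0.956  0.281  0.084  0.153]
 [ 0.     0.287 -0.958  0.223]
 [ 0.     0.     0.     1.   ]] 297.3186396354542 255.02796025027303 193.90521806340263
```

View pics/w3.png

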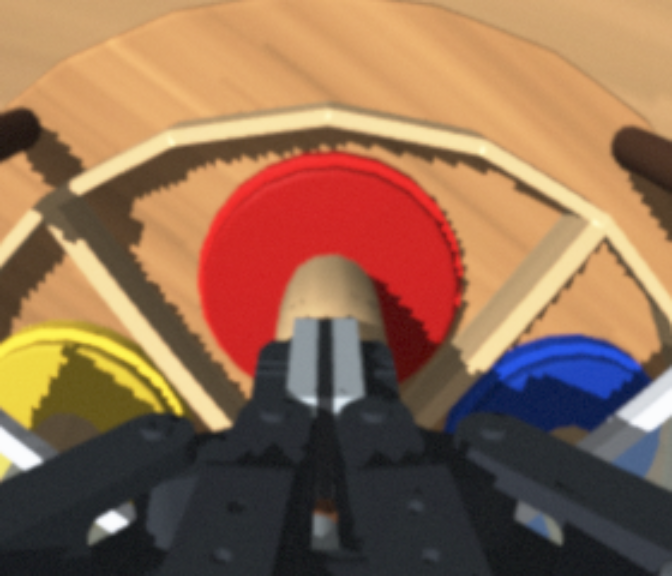

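Run:
```python
from h import *
print('disc now',px2w('wrist',(258,216.7),.042),'fingertip ray',px2w('wrist',(255.4,233.3),.052),px2w('wrist',(255.4,233.3),.082))
s=manip.sense();print(s['tool_pos'],R.from_quat(s['orientation']).as_matrix().round(3))
print('knob base outward',px2w('wrist',(120+330/2.4,100+255/2.4),.042))
for cam in('top','scene'):
    im=snap(cam)
    if cam=='scene': cv2.imwrite('pics/s2.png',cv2.resize(im[120:240,250:400],None,fx=5,fy=5,interpolation=cv2.INTER_CUBIC)[:,:,::-1])
    for d in manip.pinpoint(cam,'red_pad')[:2]: print(cam,round(d['conf'],2),np.round(d['location']),np.round(px2w(cam,d['location'],.062),3))
print('scene tip',w2px('scene',s['tool_pos']-np.array([0,0,.011])),w2px('scene',[.525,.174,.08]))
```

```text
disc now [0.52097315 0.17544363 0.042     ] fingertip ray [0.52850738 0.17597248 0.052     ] [0.5156067  0.17195877 0.082     ]
[0.52469523 0.17334448 0.06237188] [[-0.956 -0.293  0.001]
 [-0.293  0.956  0.001]
 [-0.002  0.    -1.   ]]
knob base outward [0.51418649 0.1729995  0.042     ]
top 0.6 [193. 201.] [0.53  0.171 0.062]
top 0.26 [324. 170.] [ 0.629 -0.193  0.062]
scene 0.47 [306. 192.] [0.528 0.163 0.062]
scene tip [np.float64(307.63183048226415), np.float64(192.94679263887627)] [np.float64(308.4056705234087), np.float64(186.3285480520941)]
```

View pics/s2.png

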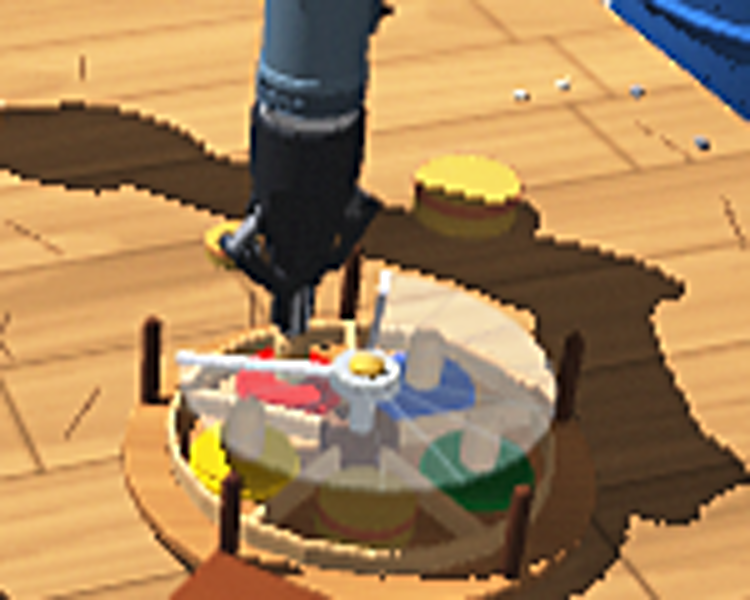

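The scene crop shows the shut fingertips at (293,335), just above the red knob. The tip is at z ≈ 0.08 although the TCP reads 0.063, so the real fingertips stand about 18–25 mm higher than described. That also explains the missed pegs. I open, go 26 mm lower and close.

Request:
{"api": "send_rows", "payload": {"increments": [[0,0,0,0,0,0,0.3],[0,0,0,0,0,0,0.3],[0,0,0,0,0,0,0.3],[0,0,0,0,0,0,0.3],[0,0,0,0,0,0,0.3],[0,0,0.18,0,0,0,0.3],[0,0,0.18,0,0,0,0.3],[0,0,0.16,0,0,0,0.3]]}}

```text
t: 18.45
tool_pos: [0.5236, 0.1727, 0.0344]
orientation: [-0.148, 0.989, -0.0, -0.001]
ft_force: [-0.2, 0.1, -0.1]
opening: 0.654
finger_force: 0.0
```

Request:
{"api": "send_rows", "payload": {"increments": [[0,0,0,0,0,0,-1],[0,0,0,0,0,0,-1],[0,0,0,0,0,0,-1],[0,0,0,0,0,0,-1],[0,0,0,0,0,0,-1],[0,0,0,0,0,0,-1],[0,0,0,0,0,0,-1],[0,0,-0.2,0,0,0,-1]]}}

```text
t: 19.45
tool_pos: [0.5231, 0.1725, 0.045]
orientation: [-0.148, 0.989, -0.0, -0.001]
ft_force: [0.4, 0.6, -1.0]
opening: 0.291
finger_force: 39.3
```

Run:
```python
from h import *
import builtins
p=manip.sense()['tool_pos']
plan([(p[0],p[1],.165,107,-1,4),(.509,-.418,.165,90,-1,16),(.509,-.418,.04,90,-1,4)])
```

```text
[[np.float64(0.0), np.float64(0.0), np.float64(-0.6), 0, 0, np.float64(0.0), -1], [np.float64(0.0), np.float64(0.0), np.float64(-0.6), 0, 0, np.float64(0.0), -1], [np.float64(0.0), np.float64(0.0), np.float64(-0.6), 0, 0, np.float64(0.0), -1], [np.float64(0.0), np.float64(0.0), np.float64(-0.6), 0, 0, np.float64(0.0), -1], [np.float64(0.23), np.float64(-0.7), np.float64(-0.0), 0, 0, np.float64(0.21), -1], [np.float64(0.22), np.float64(-0.71), np.float64(-0.0), 0, 0, np.float64(0.22), -1], [np.float64(0.21), np.float64(-0.7), np.float64(-0.0), 0, 0, np.float64(0.21), -1], [np.float64(0.19), np.float64(-0.72), np.float64(-0.0), 0, 0, np.float64(0.21), -1]]
[[np.float64(0.18), np.float64(-0.71), np.float64(-0.0), 0, 0, np.float64(0.21), -1], [np.float64(0.17), np.float64(-0.72), np.float64(-0.0), 0, 0, np.float64(0.22), -1], [np.float64(0.15), np.float64(-0.72), np.float64(-0.0), 0, 0, np.float64(0.21), -1], [np.float64(0.14), np.float64(-0.73), np.float64(-0.0), 0, 0, np.float64(0.21), -1], [np.float64(0.13), np.float64(-0.73), np.float64(-0.0), 0, 0, np.float64(0.21), -1], [np.float64
[... 211 characters left out ...]
), 0, 0, np.float64(0.21), -1]]
[[np.float64(0.07), np.float64(-0.74), np.float64(-0.0), 0, 0, np.float64(0.21), -1], [np.float64(0.06), np.float64(-0.73), np.float64(-0.0), 0, 0, np.float64(0.22), -1], [np.float64(0.05), np.float64(-0.74), np.float64(-0.0), 0, 0, np.float64(0.21), -1], [np.float64(0.03), np.float64(-0.74), np.float64(-0.0), 0, 0, np.float64(0.21), -1], [np.float64(-0.0), np.float64(0.0), np.float64(0.62), 0, 0, np.float64(0.0), -1], [np.float64(-0.0), np.float64(0.0), np.float64(0.63), 0, 0, np.float64(0.0), -1], [np.float64(-0.0), np.float64(0.0), np.float64(0.62), 0, 0, np.float64(0.0), -1], [np.float64(-0.0), np.float64(0.0), np.float64(0.63), 0, 0, np.float64(0.0), -1]]
```

Request:
{"api": "send_rows", "payload": {"increments": [[0,0,-0.6,0,0,0,-1],[0,0,-0.6,0,0,0,-1],[0,0,-0.6,0,0,0,-1],[0,0,-0.6,0,0,0,-1],[0.23,-0.7,0,0,0,0.21,-1],[0.22,-0.71,0,0,0,0.22,-1],[0.21,-0.7,0,0,0,0.21,-1],[0.19,-0.72,0,0,0,0.21,-1]]}}

```text
t: 20.45
tool_pos: [0.5208, 0.0241, 0.1663]
orientation: [-0.111, 0.994, 0.0, 0.001]
ft_force: [0.0, 0.2, -0.3]
opening: 0.295
finger_force: 39.4
```

Request:
{"api": "send_rows", "payload": {"increments": [[0.18,-0.71,0,0,0,0.21,-1],[0.17,-0.72,0,0,0,0.22,-1],[0.15,-0.72,0,0,0,0.21,-1],[0.14,-0.73,0,0,0,0.21,-1],[0.13,-0.73,0,0,0,0.21,-1],[0.11,-0.73,0,0,0,0.22,-1],[0.1,-0.73,0,0,0,0.21,-1],[0.09,-0.73,0,0,0,0.21,-1]]}}

```text
t: 21.45
tool_pos: [0.5136, -0.271, 0.1663]
orientation: [-0.037, 0.999, 0.0, 0.001]
ft_force: [0.6, 0.7, -0.8]
opening: 0.287
finger_force: 39.4
```

Request:
{"api": "send_rows", "payload": {"increments": [[0.07,-0.74,0,0,0,0.21,-1],[0.06,-0.73,0,0,0,0.22,-1],[0.05,-0.74,0,0,0,0.21,-1],[0.03,-0.74,0,0,0,0.21,-1],[0,0,0.4,0,0,0,-1],[0,0,0.5,0,0,0,-1],[0,0,0.5,0,0,0,-1],[0,0,0.2,0,0,0,-1]]}}

```text
t: 22.45
tool_pos: [0.509, -0.4151, 0.0831]
orientation: [-0.001, 1.0, 0.002, -0.002]
ft_force: [-0.8, 0.4, -0.2]
opening: 0.288
finger_force: 39.5
```

Run:
```python
from h import *
s=manip.sense();print(s['tool_pos'],s['opening'],s['finger_force'])
a=snap('top');b=snap('wrist')
for cam in('top','wrist'):
  for k in('tray_floor','hippo_base','stop_face'):
    for d in manip.outline_of(cam,k)[:3]:
        r=d['region'].astype(np.uint8);
        if r.sum()<20: continue
        q=cv2.minAreaRect(cv2.findNonZero(r));bx=cv2.boxPoints(q)
        z={'tray_floor':.016,'stop_face':.024,'hippo_base':.016}[k]
        w=np.array([px2w(cam,x,z)[:2] for x in bx]);e1=w[1]-w[0];e2=w[2]-w[1]
        print(cam,k,round(d['conf'],2),np.round(q[0],1),'c',np.round(w.mean(0),3),np.round(np.hypot(*e1),3),np.round(np.hypot(*e2),3),'yaw',np.degrees(np.arctan2(e1[1],e1[0])).round(1))
    for d in manip.pinpoint(cam,k)[:3]: print(cam,k,round(d['conf'],2),np.round(d['location']),np.round(px2w(cam,d['location'],.006),3))
A=cv2.resize(a[145:255,270:440],None,fx=4.7,fy=4.7,interpolation=cv2.INTER_CUBIC)
cv2.imwrite('pics/t4.png',A[:,:,::-1])
```

```text
[ 0.50898971 -0.41505698  0.08311421] 0.2883149464331883 39.49267029762268
top tray_floor 0.97 [390.7 214.5] c [ 0.514 -0.395] 0.155 0.117 yaw -8.6
top tray_floor 0.27 [401.2 213.4] c [ 0.517 -0.425] 0.066 0.081 yaw -67.4
top tray_floor 0.9 [399. 223.] [ 0.491 -0.423  0.006]
top hippo_base 0.95 [334.7 279. ] c [ 0.326 -0.233] 0.128 0.07 yaw -22.2
top hippo_base 0.58 [315.3 214.1] c [ 0.509 -0.176] 0.127 0.067 yaw -65.4
top hippo_base 0.7 [319. 218.] [ 0.497 -0.189  0.006]
top hippo_base 0.68 [337. 280.] [ 0.322 -0.242  0.006]
top stop_face 0.73 [323.5 163.3] c [ 0.657 -0.198] 0.243 0.039 yaw -86.9
top stop_face 0.46 [389. 160.] c [ 0.672 -0.389] 0.047 0.042 yaw -88.3
top stop_face 0.34 [187.  177.5] c [0.606 0.196] 0.326 0.328 yaw -36.3
top stop_face 0.84 [325. 168.] [ 0.648 -0.204  0.006]
wrist tray_floor 0.65 [254.7 190.2] c [ 0.511 -0.417] 0.159 0.154 yaw 169.9
wrist hippo_base 0.63 [448.4  28.4] c [ 0.347 -0.237] 0.091 0.108 yaw 158.7
wrist hippo_base 0.85 [448.   6.] [ 0.324 -0.235  0.006]
wrist stop_face 0.6 [425.  319.2] c [ 0.658 -0.201] 0.238 0.082 yaw 93.9
wrist stop_face 0.7 [434. 308.] [ 0.65  -0.204  0.006]
```

View pics/t4.png

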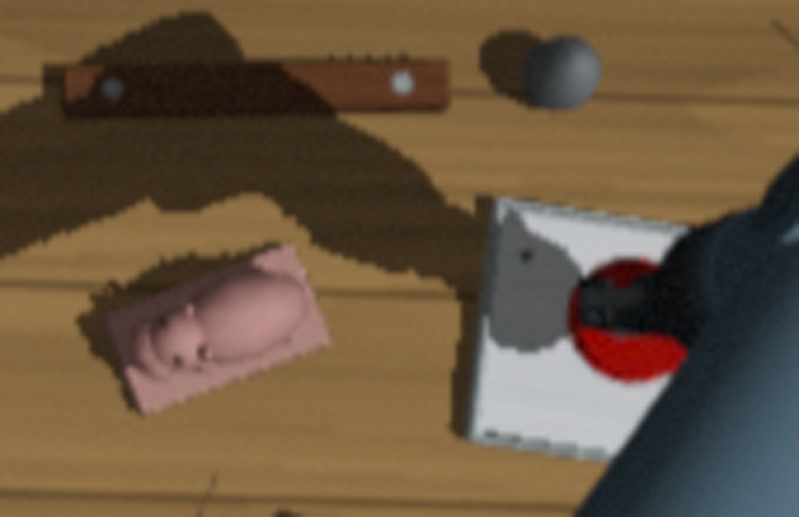

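Request:
{"api": "send_rows", "payload": {"increments": [[-0.04,-0.04,0.5,0,0,0,-1],[0,0,0.5,0,0,0,-1],[0,0,0.3,0,0,0,-1],[0,0,0.1,0,0,0,-1],[0,0,0.05,0,0,0,-1],[0,0,0.03,0,0,0,-1],[0,0,0,0,0,0,-1],[0,0,0,0,0,0,-1]]}}

```text
t: 24.15
tool_pos: [0.5121, -0.42, 0.012]
orientation: [-0.0, 1.0, -0.0, 0.0]
ft_force: [-0.9, -0.9, -0.4]
opening: 0.294
finger_force: 39.5
```

Request:
{"api": "send_rows", "payload": {"increments": [[0,0,0.04,0,0,0,-1],[0,0,0.03,0,0,0,-1],[0,0,0.03,0,0,0,-1],[0,0,0.02,0,0,0,-1],[0,0,0,0,0,0,-1],[0,0,0,0,0,0,-1],[0,0,0,0,0,0,-1],[0,0,0,0,0,0,-1]]}}

```text
t: 25.15
tool_pos: [0.5123, -0.4201, 0.0102]
orientation: [0.0, 1.0, 0.001, 0.0]
ft_force: [-5.2, 6.2, 19.4]
opening: 0.288
finger_force: 41.7
```

Request:
{"api": "send_rows", "payload": {"increments": [[0,0,-0.06,0,0,0,-1],[0,0,0,0,0,0,-0.2],[0,0,0,0,0,0,0.2],[0,0,0,0,0,0,0.2],[0,0,0,0,0,0,0.2],[0,0,-0.8,0,0,0,0.2],[0,0,-1,0,0,0,0.4],[0,0,-1,0,0,0,0.7]]}}

```text
t: 26.15
tool_pos: [0.5115, -0.4196, 0.1494]
orientation: [-0.0, 1.0, 0.0, -0.0]
ft_force: [-0.0, -0.4, -0.1]
opening: 0.851
finger_force: 0.0
```

Run:
```python
from h import *
plan([(.506,-.18,.15,23,1,16)])
print(manip.sense()['tool_pos'],np.round(manip.sense()['joint_positions'],2))
```

```text
[[np.float64(0.01), np.float64(0.3), np.float64(-0.0), 0, 0, np.float64(0.84), 1], [np.float64(0.03), np.float64(0.3), np.float64(-0.0), 0, 0, np.float64(0.84), 1], [np.float64(0.05), np.float64(0.29), np.float64(-0.0), 0, 0, np.float64(0.83), 1], [np.float64(0.07), np.float64(0.29), np.float64(-0.0), 0, 0, np.float64(0.84), 1], [np.float64(0.09), np.float64(0.29), np.float64(-0.0), 0, 0, np.float64(0.84), 1], [np.float64(0.11), np.float64(0.28), np.float64(-0.0), 0, 0, np.float64(0.84), 1], [np.float64(0.14), np.float64(0.26), np.float64(-0.01), 0, 0, np.float64(0.83), 1], [np.float64(0.15), np.float64(0.26), np.float64(0.0), 0, 0, np.float64(0.84), 1]]
[[np.float64(0.17), np.float64(0.25), np.float64(0.0), 0, 0, np.float64(0.84), 1], [np.float64(0.19), np.float64(0.23), np.float64(0.0), 0, 0, np.float64(0.84), 1], [np.float64(0.21), np.float64(0.22), np.float64(0.0), 0, 0, np.float64(0.83), 1], [np.float64(0.22), np.float64(0.2), np.float64(0.0), 0, 0, np.float64(0.84), 1], [np.float64(0.23), np.float64(0.19), np.float64(0.0), 0, 0, np.float64(0.84), 1], [np.float64(0.25), np.float64(0.17), np.float64(-0.0), 0, 0, np.float64(0.84), 1], [np.float64(0.26), np.float64(0.15), np.float64(-0.0), 0, 0, np.float64(0.83), 1], [np.float64(0.27), np.float64(0.13), np.float64(-0.0), 0, 0, np.float64(0.84), 1]]
[ 0.51149997 -0.41961764  0.14941314] [ 0.36  0.48  0.35  1.64 -0.18  1.06  2.33]
```

Request:
{"api": "send_rows", "payload": {"increments": [[0.01,0.3,0,0,0,0.84,1],[0.03,0.3,0,0,0,0.84,1],[0.05,0.29,0,0,0,0.83,1],[0.07,0.29,0,0,0,0.84,1],[0.09,0.29,0,0,0,0.84,1],[0.11,0.28,0,0,0,0.84,1],[0.14,0.26,0,0,0,0.83,1],[0.15,0.26,0,0,0,0.84,1]]}}

```text
t: 27.15
tool_pos: [0.5088, -0.2997, 0.1483]
orientation: [0.289, 0.957, -0.0, -0.0]
ft_force: [0.1, -0.2, 0.5]
opening: 1.002
finger_force: 0.0
```

Request:
{"api": "send_rows", "payload": {"increments": [[0.17,0.25,0,0,0,0.84,1],[0.19,0.23,0,0,0,0.84,1],[0.21,0.22,0,0,0,0.83,1],[0.22,0.2,0,0,0,0.84,1],[0.23,0.19,0,0,0,0.84,1],[0.25,0.17,0,0,0,0.84,1],[0.26,0.15,0,0,0,0.83,1],[0.27,0.13,0,0,0,0.84,1]]}}

```text
t: 28.15
tool_pos: [0.5062, -0.1796, 0.1484]
orientation: [0.553, 0.833, 0.0, -0.0]
ft_force: [0.3, -0.5, 0.9]
opening: 1.004
finger_force: 0.0
```

Run:
```python
from h import *
s=manip.sense();t=s['tool_pos'];print(t,s['orientation'])
b=snap('wrist')
for k in('hippo_base','stop_face'):
    for d in manip.pinpoint('wrist',k)[:3]: print(k,round(d['conf'],2),np.round(d['location']),np.round(px2w('wrist',d['location'],.008),3))
    for d in manip.outline_of('wrist',k)[:2]:
        r=d['region'].astype(np.uint8);c=cv2.findNonZero(r)[:,0,:];w=np.array([px2w('wrist',x,.016 if k[0]=='h' else .024)[:2] for x in c],np.float32)
        q=cv2.minAreaRect(w);print(k,round(d['conf'],2),np.round(d['location']),q)
for z in(.016,.06): cv2.circle(b,tuple(int(x) for x in w2wrist([t[0],t[1],z])),2,(0,255,255),-1)
cv2.imwrite('pics/w4.png',cv2.resize(b,(784,588))[:,:,::-1])
```

```text
[ 0.50616732 -0.17958901  0.14842413] [ 5.52925078e-01  8.33230975e-01  2.99492074e-06 -5.69023343e-06]
hippo_base 0.74 [ 88. 165.] [ 0.323 -0.236  0.008]
hippo_base 0.56 [ 51. 277.] [ 0.291 -0.424  0.008]Traceback (most recent call last):
  File "<stdin>", line 7, in <module>
  File "h.py", line 9, in px2w
    m=manip.camera_model(cam);T=np.array(m['world_from_camera'])
ValueError: time passes only in moves, steps and waits
```

The ten pictures are used up, so from here I go by numbers only: colour masks and the networks.

```bash
cat >> h.py <<'E'
_c={}
def px2w_m(cam,pts,z):
    m=manip.camera_model(cam);T=np.array(m['world_from_camera']);P=np.atleast_2d(pts).astype(float)
    a=(P[:,0]-m['cx'])/m['fx'];b=(P[:,1]-m['cy'])/m['fy'];r=np.hypot(a,b)+1e-12
    d=np.c_[a/r*np.sin(r),b/r*np.sin(r),np.cos(r)] if cam=='wrist' else np.c_[a,b,np.ones(len(a))]
    d=d@T[:3,:3].T;o=T[:3,3];return (o+d*((z-o[2])/d[:,2])[:,None])[:,:2]
def pink(im):
    h=cv2.cvtColor(im,cv2.COLOR_RGB2HSV).astype(int)
    m=(((h[...,0]>=165)|(h[...,0]<=6))&(h[...,1]>35)&(h[...,1]<150)&(h[...,2]>70)).astype(np.uint8)
    m=cv2.morphologyEx(m,cv2.MORPH_OPEN,np.ones((3,3)))
    return m
E
python3 - <<'E'
from h import *
cs=[(270+u/4.7,145+v/4.7) for u,v in [(110,320),(145,412),(328,343),(290,245)]]
w=px2w_m('top',cs,.016);print(w.round(3),w.mean(0).round(3));e=w[1]-w[2];print(np.degrees(np.arctan2(e[1],e[0])))
e=w[0]-w[3];print(np.degrees(np.arctan2(e[1],e[0])))
im=cv2.imread('pics/t4.png')[:,:,::-1]
b=snap('wrist');cv2.imwrite('pics/w4.png',b[:,:,::-1])
n,l,st,c=cv2.connectedComponentsWithStats(pink(b))
for i in range(1,n):
    if st[i,4]>300: print('wrist pink',st[i],c[i].round(), [ (x.round(3)) for x in px2w_m('wrist',[c[i]],.04)])
ps=manip.pinpoint('wrist','stop_face')
for d in ps[:2]: print(d['conf'],px2w_m('wrist',d['location'],.008))
print('tcp',w2wrist(np.array(manip.sense()['tool_pos'])*[1,1,0]+[0,0,.05]))
E
```

```text
[[ 0.51  -0.113]
 [ 0.454 -0.135]
 [ 0.499 -0.247]
 [ 0.559 -0.223]] [ 0.505 -0.18 ]
112.05120402950217
114.16782456440589
wrist pink [ 223  119   66  125 7272] [255. 177.] [array([ 0.503, -0.17 ])]
0.87 [[ 0.63822854 -0.20598034]]
tcp [254.63609706 190.15881318]
```

Request:
{"api": "send_rows", "payload": {"increments": [[-0.2,0,0.5,0,0,0,1],[0,0,0.5,0,0,0,1],[0,0,0.5,0,0,0,1],[0,0,0.4,0,0,0,1],[0,0,0.4,0,0,0,1],[0,0,0.3,0,0,0,1],[0,0,0.15,0,0,0,1],[0,0,0,0,0,0,1]], "force": 25}}

```text
t: 29.4
tool_pos: [0.5099, -0.1895, 0.0107]
orientation: [0.552, 0.834, -0.0, -0.0]
ft_force: [-0.7, -0.1, 0.1]
opening: 1.0
finger_force: 0.0
```

Request:
{"api": "send_rows", "payload": {"increments": [[0,0,0,0,0,0,-1],[0,0,0,0,0,0,-1],[0,0,0,0,0,0,-1],[0,0,0,0,0,0,-1],[0,0,0,0,0,0,-1],[0,0,0,0,0,0,-1],[0,0,0,0,0,0,-1],[0,0,0,0,0,0,-1]]}}

```text
t: 30.4
tool_pos: [0.511, -0.1894, 0.0121]
orientation: [0.552, 0.834, 0.0, 0.001]
ft_force: [-1.6, 0.5, 5.5]
opening: 0.582
finger_force: 25.4
```

Run:
```python
from h import *
z=manip.sense()['tool_pos'][2]
plan([(.598,-.202,z,2.9,-1,8)])
```

```text
[[np.float64(-0.11), np.float64(0.19), np.float64(-0.0), 0, 0, np.float64(0.5), -1], [np.float64(-0.11), np.float64(0.19), np.float64(-0.0), 0, 0, np.float64(0.51), -1], [np.float64(-0.1), np.float64(0.2), np.float64(-0.0), 0, 0, np.float64(0.5), -1], [np.float64(-0.09), np.float64(0.2), np.float64(-0.0), 0, 0, np.float64(0.5), -1], [np.float64(-0.07), np.float64(0.2), np.float64(-0.0), 0, 0, np.float64(0.5), -1], [np.float64(-0.08), np.float64(0.21), np.float64(-0.0), 0, 0, np.float64(0.51), -1], [np.float64(-0.06), np.float64(0.21), np.float64(-0.0), 0, 0, np.float64(0.5), -1], [np.float64(-0.05), np.float64(0.22), np.float64(-0.0), 0, 0, np.float64(0.5), -1]]
```

Request:
{"api": "send_rows", "payload": {"increments": [[-0.11,0.19,0,0,0,0.5,-1],[-0.11,0.19,0,0,0,0.5,-1],[-0.1,0.2,0,0,0,0.5,-1],[-0.09,0.2,0,0,0,0.5,-1],[-0.07,0.2,0,0,0,0.5,-1],[-0.08,0.21,0,0,0,0.5,-1],[-0.06,0.21,0,0,0,0.5,-1],[-0.05,0.22,0,0,0,0.5,-1]]}}

```text
t: 31.4
tool_pos: [0.5913, -0.2017, 0.0117]
orientation: [0.689, 0.725, -0.003, -0.006]
ft_force: [-11.8, 2.8, 14.6]
opening: 0.579
finger_force: 26.3
```

Run:
```python
from h import *
s=manip.sense();print(s['tool_pos'],s['ft_force'],s['opening'])
a=snap('top')
for k,z in(('hippo_base',.016),('stop_face',.024)):
    for d in manip.outline_of('top',k)[:4]:
        r=d['region'].astype(np.uint8)
        if r.sum()<30 or not(270<d['location'][0]<370 and 130<d['location'][1]<235): continue
        w=px2w_m('top',cv2.boxPoints(cv2.minAreaRect(cv2.findNonZero(r))),z);e1=w[1]-w[0];e2=w[2]-w[1]
        print(k,round(d['conf'],2),np.round(d['location']),w.mean(0).round(3),np.round([np.hypot(*e1),np.hypot(*e2)],3),np.degrees(np.arctan2(e1[1],e1[0])).round(1))
    for d in manip.pinpoint('top',k)[:3]: print(k,round(d['conf'],2),px2w_m('top',d['location'],.008).round(3))
```

```text
[ 0.59132231 -0.20165664  0.01171817] [-11.7847966    2.78193731  14.57173421] 0.5791138893382426
hippo_base 0.5 [305. 182.] [ 0.591 -0.148] [0.047 0.062] -88.3
hippo_base 0.9 [[ 0.318 -0.237]]
hippo_base 0.58 [[ 0.289 -0.42 ]]
hippo_base 0.46 [[ 0.588 -0.195]]
stop_face 0.63 [300. 162.] [ 0.653 -0.134] [0.12  0.036] -88.3
stop_face 0.66 [[ 0.648 -0.197]]
```

Request:
{"api": "send_rows", "payload": {"increments": [[0,0.06,-0.03,0,0,0,-1],[0,0.06,-0.02,0,0,0,-1],[0,0.06,0,0,0,0,-1],[0,0.06,0,0,0,0,-1],[0,0,0,0,0,0,-1],[0,0,0,0,0,0,-1],[0,0,0,0,0,0,-1],[0,0,0,0,0,0,-1]]}}

```text
t: 32.65
tool_pos: [0.6083, -0.2006, 0.0126]
orientation: [0.688, 0.725, -0.0, -0.001]
ft_force: [-4.7, 1.3, -8.4]
opening: 0.579
finger_force: 27.3
```

Request:
{"api": "send_rows", "payload": {"increments": [[0,0,0.03,0,0,0,-1],[0,0.04,0,0,0,0,-1],[0,0.04,0,0,0,0,-1],[0,0.04,0,0,0,0,-1],[0,0,0,0,0,0,-1],[0,0,0,0,0,0,-1],[0,0,0,0,0,0,-1],[0,0,0,0,0,0,-1]]}}

```text
t: 33.65
tool_pos: [0.6087, -0.2006, 0.012]
orientation: [0.689, 0.725, -0.003, -0.006]
ft_force: [-14.8, 3.1, 4.6]
opening: 0.579
finger_force: 28.4
```

Request:
{"api": "send_rows", "payload": {"increments": [[0,0.05,-0.01,0,0,0,-1],[0,0.05,0,0,0,0,-1],[0,0.05,0,0,0,0,-1],[0,0,0,0,0,0,-1],[0,0,0,0,0,0,-1],[0,0,0,0,0,0,-1],[0,0,0,0,0,0,-1],[0,0,0,0,0,0,-1]]}}

```text
t: 34.65
tool_pos: [0.6091, -0.2002, 0.0123]
orientation: [0.69, 0.724, -0.006, -0.013]
ft_force: [-25.8, 6.7, 16.1]
opening: 0.58
finger_force: 29.9
```

Request:
{"api": "send_rows", "payload": {"increments": [[0,-0.1,0,0,0,0,-1],[0,-0.1,0,0,0,0,-1],[0,0,0,0,0,0,0.6],[0,0,0,0,0,0,0.6],[0,0,0,0,0,0,0.6],[0,0,-0.6,0,0,0,0.6],[0,0,-1,0,0,0,0.6],[0,0,-1,0,0,0,0.6]]}}

```text
t: 35.65
tool_pos: [0.6141, -0.2012, 0.1446]
orientation: [0.688, 0.726, 0.0, 0.001]
ft_force: [0.8, -0.1, -0.7]
opening: 0.8
finger_force: 0.0
```

Request:
{"api": "send_rows", "payload": {"increments": [[0,-1,0,0,0,0,0.6],[0,-1,0,0,0,0,0],[0,-1,0,0,0,0,-1],[0,-1,0,0,0,0,-1],[0.5,0,0,0,0,0,-1],[1,0,0,0,0,0,-1],[1,0,0,0,0,0,-1],[0,0,0,0,0,0,-1]]}}

```text
t: 36.65
tool_pos: [0.4079, -0.0831, 0.1433]
orientation: [0.686, 0.728, 0.002, 0.001]
ft_force: [0.4, -1.2, 0.1]
opening: 0.003
finger_force: 0.0
```

Run:
```python
from h import *
s=manip.sense();print(s['tool_pos'],s['ft_force'],s['opening'])
a=snap('top');cv2.imwrite('pics/t5.png',a[:,:,::-1])
for k,z in(('hippo_base',.016),('stop_face',.024),('red_pad',.017),('tray_floor',.016),('stone_egg',.03)):
    for d in manip.outline_of('top',k)[:4]:
        r=d['region'].astype(np.uint8)
        if r.sum()<30 or d['location'][0]<270 or d['location'][1]>240: continue
        w=px2w_m('top',cv2.boxPoints(cv2.minAreaRect(cv2.findNonZero(r))),z);e1=w[1]-w[0];e2=w[2]-w[1]
        print(k,round(d['conf'],2),np.round(d['location']),w.mean(0).round(3),np.round([np.hypot(*e1),np.hypot(*e2)],3),np.degrees(np.arctan2(e1[1],e1[0])).round(1))
    for d in manip.pinpoint('top',k)[:3]: print(k,round(d['conf'],2),px2w_m('top',d['location'],{'red_pad':.037}.get(k,.008)).round(3))
# colour: hippo rows vs stop gap
m=pink(a);n,l,st,c=cv2.connectedComponentsWithStats(m)
for i in range(1,n):
    if st[i,4]>40 and c[i][0]>260: 
        q=cv2.minAreaRect(cv2.findNonZero((l==i).astype(np.uint8)));print('pink',st[i],px2w_m('top',cv2.boxPoints(q),.016).round(3).tolist())
h=cv2.cvtColor(a,cv2.COLOR_RGB2HSV)
for u in(290,300,310,320,330,340): print(u,[tuple(int(v) for v in a[r,u]) for r in range(160,190,2)])
```

```text
[ 0.40789512 -0.08309954  0.14333572] [ 0.3866839  -1.24508869  0.06918156] 0.003449246477700034
hippo_base 0.78 [321. 182.] [ 0.61  -0.189] [0.129 0.07 ] -86.7
hippo_base 0.81 [[ 0.323 -0.237]]
hippo_base 0.77 [[ 0.29  -0.415]]
hippo_base 0.65 [[ 0.609 -0.191]]
stop_face 0.58 [325. 165.] [ 0.655 -0.198] [0.243 0.041] -86.6
stop_face 0.89 [[ 0.643 -0.198]]
red_pad 0.9 [401. 212.] [ 0.516 -0.416] [0.074 0.071] -62.2
red_pad 0.71 [[ 0.528 -0.426]]
red_pad 0.33 [[0.566 0.266]]
tray_floor 0.81 [399. 227.] [ 0.511 -0.416] [0.153 0.156] -7.4
tray_floor 0.63 [[ 0.508 -0.421]]
stone_egg 0.48 [391. 159.] [ 0.673 -0.387] [0.049 0.045] -43.9
stone_egg 0.54 [[ 0.671 -0.4  ]]
pink [299 169  43  23 837] [[0.635, -0.124], [0.645, -0.247], [0.581, -0.251], [0.571, -0.128]]
290 [(86, 53, 33), (85, 53, 32), (82, 52, 35), (83, 50, 28), (79, 48, 28), (100, 76, 45), (105, 80, 47), (67, 51, 30), (71, 55, 29), (118, 90, 53), (133, 105, 65), (135, 106, 66), (139, 108, 68), (142, 111, 69), (142, 112, 69)]
300 [(82, 52, 29), (88, 54, 35), (82, 52, 29), (85, 52, 32), (74, 46, 30), (62, 44, 39), (68, 50, 46), (
[... 369 characters left out ...]
 (86, 53, 29), (82, 50, 28), (83, 52, 31), (64, 40, 27), (72, 51, 49), (102, 72, 69), (136, 100, 95), (149, 109, 105), (158, 116, 112), (157, 115, 111), (147, 108, 104), (134, 97, 92), (129, 96, 90), (160, 122, 114)]
330 [(84, 51, 31), (87, 53, 31), (83, 52, 29), (82, 51, 28), (80, 52, 38), (124, 91, 87), (137, 99, 96), (161, 120, 115), (174, 132, 127), (182, 139, 135), (180, 136, 132), (171, 128, 122), (156, 114, 109), (131, 95, 89), (161, 122, 114)]
340 [(84, 52, 31), (84, 54, 30), (86, 52, 31), (81, 50, 31), (82, 55, 44), (152, 113, 104), (155, 116, 107), (157, 118, 110), (154, 115, 105), (149, 110, 104), (157, 118, 110), (164, 128, 119), (162, 122, 114), (161, 122, 114), (162, 122, 115)]
```

Hippo edge pixels run straight into the stop's with no bench between them, the yaws agree (-86.7° and -86.6°), and the centre is about 8 mm along from the stop's middle. The pad lies in the tray. Handing in.

```bash
python3 -c "
from bench import manip
print(manip.finish_job())"
```

```text
the job is handed in; nothing more can be done
None
```

The job is handed in, with no verdict returned: I gripped peg 3 to bring the red pad into the gap, set the pad by hand in the tin tray, and slid the pink hippo square against the bench stop (last checked at 36.7 s of 72). I did not check the other pads, the wax tin, the rasp or the mallet again at the end.

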